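# Put the mixed-up spark-erosion electrodes back with their mould inserts

## Task

Each kit tray holds a steel mould insert and, on the rubber pad in front of it, the electrode that erodes its cavity, but all three electrodes stand in the wrong trays. Using the cork mat as the free spot to park one on the way, bring every electrode to the tray whose cavity has its shape (round, cross or bar) and leave it standing upright in the middle of the pad. Set them down gently without dropping, tipping or knocking them against one another, and leave the standing guide pillar and the brass bush where they are.

Things in the scene. Friction and masses are not known exactly. Their poses are not given: they have to be found in the camera images.
- electrode_round: Square aluminium holder 46 x 46 x 30 mm with, standing on top of it, a round copper post 32 mm in diameter, 30 mm high; 60 mm tall in all, 0.2 to 0.37 kg. Origin: centre of the holder's underside; z up, x and y square to the holder's sides. Grip it by the flat sides of the holder. Its home is the tray whose steel insert has a round cavity (the blue tray).
- electrode_cross: Square aluminium holder 46 x 46 x 30 mm with, standing on top of it, a black graphite cross (two bars 40 x 12 mm, along x and y), 30 mm high; 60 mm tall in all, 0.2 to 0.37 kg. Origin: centre of the holder's underside; z up, x and y square to the holder's sides. Grip it by the flat sides of the holder. Its home is the tray whose steel insert has a cross-shaped cavity (the yellow tray).
- electrode_bar: Square aluminium holder 46 x 46 x 30 mm with, standing on top of it, a straight copper bar 40 x 10 mm (long along y), 30 mm high; 60 mm tall in all, 0.2 to 0.37 kg. Origin: centre of the holder's underside; z up, x and y square to the holder's sides. Grip it by the flat sides of the holder. Its home is the tray whose steel insert has a straight slot for a cavity (the red tray).
- tray_blue: Blue kit tray, fixed, 10 mm high rim, spans x -48..118, y +-52 mm. In front a black rubber pad 62 mm square, top 6 mm above the bench, for an electrode; behind it (x 52..110) a steel mould insert 58 mm square, top 42 mm above the bench, with a round cavity 35 mm in diameter in its top. Origin: bench level under the pad's middle; z up, x from pad to insert (roughly away from the robot).
- tray_yellow: Yellow kit tray, fixed, 10 mm high rim, spans x -48..118, y +-52 mm. In front a black rubber pad 62 mm square, top 6 mm above the bench, for an electrode; behind it (x 52..110) a steel mould insert 58 mm square, top 42 mm above the bench, with a cross-shaped cavity, arms 42 x 14 mm in its top. Origin: bench level under the pad's middle; z up, x from pad to insert (roughly away from the robot).
- tray_red: Red kit tray, fixed, 10 mm high rim, spans x -48..118, y +-52 mm. In front a black rubber pad 62 mm square, top 6 mm above the bench, for an electrode; behind it (x 52..110) a steel mould insert 58 mm square, top 42 mm above the bench, with a straight slot 42 x 12 mm in its top. Origin: bench level under the pad's middle; z up, x from pad to insert (roughly away from the robot).
- cork_mat: Square of light brown cork, fixed on the bench, 110 x 110 mm, 5 mm thick, empty at the start: the free spot for parking one electrode. Origin: centre of its underside, at bench level; z up.
- guide_pillar: Bystander: loose steel guide pillar standing upright on the bench behind the trays, 27 mm in diameter with a 36 mm foot, 60 mm tall. Origin: centre of its underside. Leave it. Electrodes apart, nothing else within 60 mm of a tray or the mat is taller than 45 mm; mould halves up to 175 mm stand at the back of the bench.
- guide_bush: Bystander: loose brass guide bush standing on the bench, 42 mm in diameter with a 52 mm collar at the top, 36 mm tall. Origin: centre of its underside. Leave it.
There are look-alikes about, which are no part of the job. What is shaped like the electrode_cross but purple is not meant. There is more than one size of the tray_red; the one meant has the size given above.

How it is judged:
On the way:
1. one electrode stands upright on the cork mat (within 40 mm of its centre), released and still (((horizontal distance between electrode_round and cork_mat below 0.04 m and z of electrode_round in the frame of cork_mat between 0.001 and 0.009 m and angle between electrode_round's own z axis and vertical below 0.1 rad and contact force between the fingers and electrode_round below 0.1 N and linear speed of electrode_round below 0.02 m/s and angular speed of electrode_round below 0.2 rad/s) or (horizontal distance between electrode_cross and cork_mat below 0.04 m and z of electrode_cross in the frame of cork_mat between 0.001 and 0.009 m and angle between electrode_cross's own z axis and vertical below 0.1 rad and contact force between the fingers and electrode_cross below 0.1 N and linear speed of electrode_cross below 0.02 m/s and angular speed of electrode_cross below 0.2 rad/s) or (horizontal distance between electrode_bar and cork_mat below 0.04 m and z of electrode_bar in the frame of cork_mat between 0.001 and 0.009 m and angle between electrode_bar's own z axis and vertical below 0.1 rad and contact force between the fingers and electrode_bar below 0.1 N and linear speed of electrode_bar below 0.02 m/s and angular speed of electrode_bar below 0.2 rad/s))), for 0.2 s.
At the end, for the whole second after the job is handed in: The round electrode stands in the blue tray, the cross electrode in the yellow tray and the bar electrode in the red tray: each upright (within 0.1 rad) on the rubber pad, its centre within 12 mm of the pad's centre, released and at rest (horizontal distance between electrode_round and tray_blue below 0.012 m and z of electrode_round in the frame of tray_blue between 0.002 and 0.01 m and angle between each of electrode_round, electrode_cross, electrode_bar's own z axis and vertical below 0.1 rad and contact force between the fingers and electrode_round below 0.1 N and linear speed of each of electrode_round, electrode_cross, electrode_bar below 0.02 m/s and angular speed of each of electrode_round, electrode_cross, electrode_bar below 0.2 rad/s and horizontal distance between electrode_cross and tray_yellow below 0.012 m and z of electrode_cross in the frame of tray_yellow between 0.002 and 0.01 m and contact force between the fingers and electrode_cross below 0.1 N and horizontal distance between electrode_bar and tray_red below 0.012 m and z of electrode_bar in the frame of tray_red between 0.002 and 0.01 m and contact force between the fingers and electrode_bar below 0.1 N); the robot touches nothing.
It fails at once if an electrode tips over (more than 0.5 rad) (angle between any of electrode_round, electrode_cross, electrode_bar's own z axis and vertical above 0.5 rad).
It fails at once if an electrode is dropped or flung: faster than 0.5 m/s while no finger touches it ((contact force between the fingers and electrode_round below 0.05 N and linear speed of electrode_round above 0.5 m/s) or (contact force between the fingers and electrode_cross below 0.05 N and linear speed of electrode_cross above 0.5 m/s) or (contact force between the fingers and electrode_bar below 0.05 N and linear speed of electrode_bar above 0.5 m/s)).
It fails at once if two electrodes knock together (more than 1 N) (contact force between electrode_round and electrode_cross above 1 N or contact force between any of electrode_round, electrode_cross and electrode_bar above 1 N).
It fails at once if the guide pillar or the brass bush is shifted by more than 20 mm (distance of any of guide_pillar, guide_bush from where it was at the start of the episode above 0.02 m).
It also fails if it takes over 112 s, if anything falls off the work surface, if the arm or the gripper's body presses on something with over 40 N, if the wrist force passes 120 N, or if a joint passes its speed limit or range.

## Robot

A 6-joint arm with a two-finger parallel gripper is mounted at the origin on the work surface. World frame = base frame: x ahead of the robot, y to its left, z up, the work surface at z = 0. Lengths are in m, angles in rad, forces in N, time in s.
With the tool pointing down it reaches from about 0.325 to 0.775 m from the base axis. Payload 5.5 kg.
Tool frame: the origin (TCP) lies midway between the tips of the shut fingers; the grasp point (between the pads) lies 19 mm behind it (bot.grasp_offset is the distance from the TCP to the grasp point, in m); z points along the fingers, y is the line along which they close (so a half turn about z gives the same grasp; the last joint's range is limited). The gripper opens to 88 mm and grips with 3 to 60 N. Pads are 20 mm wide; open, the fingers measure 115 mm over their backs; the gripper's body (75 mm by 178 mm) begins 61 mm behind the grasp point.
Start: joints at [-1.405, 0.091, 1.231, -0, 1.82, -0.057], TCP at [0.133, -0.585, 0.223] pointing down, gripper open.
Joint ranges: [-2.87, 2.87], [-0.86, 2.18], [0.17, 2.46], [-1.51, 4.65], [0.06, 2.69], [-2.65, 2.65]. Speed limits (rad/s): [2.57, 2.57, 3.01, 3.14, 3.14, 3.14].

## Interface

Orientations are given as a unit quaternion [x, y, z, w].
In Python, from plant import bot, viewer, job, recognise, place_of gives the robot as it stands.
- The arm moves only by the tool drive_tool, never from a script. Its argument "commands" is one flat list of numbers, 7 for each row, row after row: the shift along the tool's x, y, z in cm, then the turn, a rotation vector about the tool's x, y, z in rad, then the closure, from 0 (fully open) to 1 (shut). A call has 1 to 5 rows; each row shifts and turns the commanded pose from where the row before left it, along the tool's axes as they then stand; what a row does not reach is not made up. A row lasts 1/8 s, in which the tool goes at most 62.5 mm and 10.7 degrees, less where a joint would pass 70% of its speed; a pose out of reach is approached as far as the arm can. A call with a gripper value outside its range is refused whole. The fingers move at their own pace and stop on an object; the grip force is fixed at half the most. Time passes only in rows, so rows that do not move let the fingers close. It gives the time, the measured TCP pose, the force, the opening and the grip force at its end, in the units of the state.
- bot.observe(): the state, without advancing time (a new reading comes with each control period).
- viewer.snapshot(name): name is "scene" or "top"; returns a dict with "frame" (384x512x3 uint8, red, green, blue), "z_map" (384x512 float32, m along the optical axis (not along the pixel's ray), 0 where there is no reading), "mtx" (3x3 intrinsics, pixels), "world_from_camera" (4x4, takes a point from camera to world coordinates). Camera axes: x right, y up, looking along -z (the intrinsics and any distortion apply to the point x, -y, -z); pixel columns grow to the right and rows downward; lengths in m; the calibration is good to about 2 mm. A picture is of the moment at which its call begins.
- job.sign_off(): hands the job in; it is judged then, once.
Trained networks look in the newest picture that a camera, given by its name, has taken for a name from the list of things; names that differ only in an ending like _2 or _b are one class to them, and where a whole thing is asked for, a point or a joint stands for the part that bears it (a point fixed in the world has none). Each returns a list of dicts, best first, with "score" (0 to 1); they miss things now and then, are a little off and sometimes report something else, mostly with a low value. They report only what shows in the picture. A call takes as long as a camera call. They do not tell look-alikes from the thing itself.
- recognise(name, camera): "box" ([left, top, width, height] in pixels, round what is visible of it).
- place_of(name, camera): "point" ([column, row] in pixels: a listed point, or the origin of a listed thing).
The state is a dict: "time_s": time; "q": joint angles; "qd": joint speeds; "tau": joint torques, N m; "tool_pos": TCP position; "ee_rot": TCP orientation; "contact_force": force on the tool from outside, world axes, zero at the start; "wrist_torque": the same for the moment, N m; "grip_width": finger opening in m; "grasp_force": force on a finger pad.
Only numpy, scipy, OpenCV 4.12 (cv2) and the standard library are available. Lean on these libraries where they do the work, as an engineer would, in place of code of your own. Each camera call takes 0.05 s, during which the arm holds its last target. There are 200 camera calls.

## Working session

There is one attempt and no reset: what is moved stays moved. The work goes in short steps, Python scripts to look and compute and a tool call to move; the robot and the scene stay as the last step left them, time stands still between calls to the robot, and variables do not carry over. Pictures are saved under pics/ and viewed, at most 14 in all, crops included, and the job is handed in when it is done.

Besides the shell and the picture viewer there is one more tool, called after "Call:" by a JSON object that holds its "op" and its "data", one argument or row to a line. drive_tool: Moves the arm, as the interface text tells. Its arguments: {"type":"object","properties":{"commands":{"type":"array","items":{"type":"number"}}},"required":["commands"]}

```bash
mkdir -p pics
cat > h.py <<'E'
import numpy as np, cv2, json
from plant import bot, viewer, job, recognise, place_of
def snap(c):
    s=viewer.snapshot(c); return s
def world(s,u,v,z=None):
    K=s["mtx"];T=s["world_from_camera"]
    d=np.array([(u-K[0,2])/K[0,0],-(v-K[1,2])/K[1,1],-1.0])
    if z is None:
        w=s["z_map"][int(round(v)),int(round(u))]
        return T[:3,:3]@(d*w)+T[:3,3]
    r=T[:3,:3]@d; o=T[:3,3]
    return o+r*(z-o[2])/r[2]
def save(img,n,k=1):
    cv2.imwrite("pics/"+n,cv2.resize(img[:,:,::-1],None,fx=k,fy=k,interpolation=cv2.INTER_CUBIC))
E
python3 - <<'E'
from h import *
for c in ("top","scene"):
    s=snap(c); save(s["frame"],c+"1.png",1.5)
    print(c,s["world_from_camera"][:3,3].round(3))
    for n in "electrode_round electrode_cross electrode_bar tray_blue tray_yellow tray_red cork_mat guide_pillar guide_bush".split():
        for r in place_of(n,c)[:3]:
            u,v=r["point"]; z=.006 if n[0]=='e' else 0
            print(n,round(r["score"],2),np.round([u,v]),world(s,u,v,z).round(3))
E
```

```text
top [0.438 0.125 1.491]
electrode_round 0.79 [261. 210.] [0.503 0.108 0.006]
electrode_round 0.45 [272. 147.] [0.706 0.072 0.006]
electrode_round 0.36 [394. 205.] [ 0.515 -0.316  0.006]
electrode_cross 0.69 [193. 182.] [0.595 0.326 0.006]
electrode_cross 0.56 [160. 216.] [0.488 0.43  0.006]
electrode_bar 0.77 [398. 206.] [ 0.512 -0.331  0.006]
tray_blue 0.93 [395. 206.] [ 0.512 -0.322  0.   ]
tray_yellow 0.8 [262. 205.] [0.518 0.105 0.   ]
tray_yellow 0.52 [190. 232.] [0.435 0.336 0.   ]
tray_red 0.68 [108. 215.] [0.489 0.6   0.   ]
tray_red 0.58 [198. 183.] [0.591 0.309 0.   ]
cork_mat 0.7 [325. 179.] [ 0.603 -0.098  0.   ]
guide_pillar 0.55 [271. 148.] [0.704 0.074 0.   ]
guide_bush 0.61 [189. 232.] [0.434 0.34  0.   ]
scene [1.144 0.509 0.729]
electrode_round 0.68 [262. 184.] [0.501 0.104 0.006]
electrode_cross 0.88 [312. 240.] [0.596 0.319 0.006]
electrode_cross 0.83 [380. 238.] [0.49  0.459 0.006]
electrode_bar 0.64 [152. 138.] [ 0.525 -0.323  0.006]
tray_blue 0.58 [152. 136.] [ 0.515 -0.334  0.   ]
tray_yellow 0.97 [261. 185.] [0.501 0.1   0.   ]
tray_yellow 0.21 [182. 175.] [ 0.6   -0.119  0.   ]
tray_red 0.77 [438. 265.] [0.484 0.605 0.   ]
tray_red 0.63 [345. 203.] [0.423 0.334 0.   ]
tray_red 0.61 [311. 240.] [0.594 0.317 0.   ]
cork_mat 0.97 [182. 175.] [ 0.601 -0.118  0.   ]
guide_pillar 0.81 [213. 230.] [0.71  0.092 0.   ]
guide_bush 0.58 [344. 203.] [0.427 0.331 0.   ]
```

View pics/top1.png

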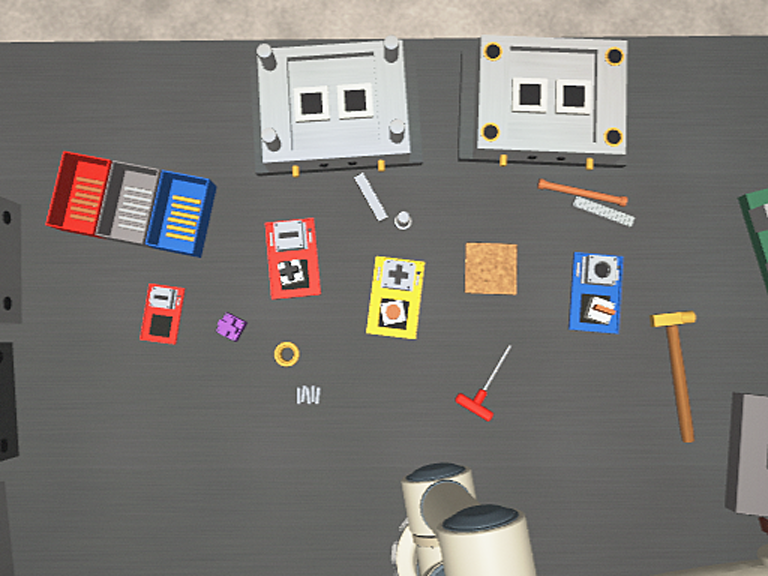

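View pics/scene1.png

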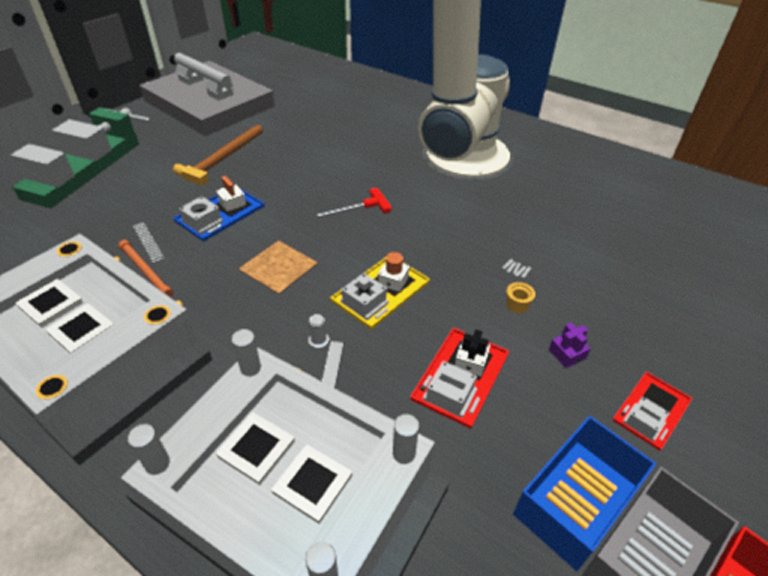

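The top view (shown at 1.5x) puts the blue tray with the bar at (598,300), the yellow tray with the round one at (393,305), and the large red tray with the cross at (292,265). The mat is at (491,268), the pillar at (402,220) and the bush at (286,354).

Candidates, same scale:
- **Cross:** (292,272) is the black one on the holder, and the purple one at (230,326) is the decoy.
- **Red tray:** (292,258) is the large one, and the one at (162,313) is too small.

I choose the black cross and the large red tray, then measure them and check a crop.

```bash
cat >> h.py <<'E'
def cloud(s):
    h,w=s["z_map"].shape; K=s["mtx"];T=s["world_from_camera"];z=s["z_map"]
    v,u=np.mgrid[:h,:w]
    P=np.stack([(u-K[0,2])/K[0,0]*z,-(v-K[1,2])/K[1,1]*z,-z],-1)@T[:3,:3].T+T[:3,3]
    P[z==0]=np.nan
    return P
def rect(p):
    (c,wh,a)=cv2.minAreaRect((p*1000).astype(np.float32)); 
    return np.round(c,1),np.round(wh,1),round(a,1)
E
python3 - <<'E'
from h import *
H={"blue":((100,125),(.51,-.32)),"yellow":((22,35),(.52,.105)),"red":((170,180),(.59,.315))}
S={c:snap(c) for c in("top","scene")}
for t,((a,b),c0) in H.items():
  for c,s in S.items():
    P=cloud(s); hsv=cv2.cvtColor(s["frame"],cv2.COLOR_RGB2HSV)
    near=np.hypot(P[...,0]-c0[0]-.03,P[...,1]-c0[1])<.13
    m=near&(hsv[...,1]>150)&(hsv[...,2]>60)&(P[...,2]<.025)
    h=hsv[...,0].astype(int); m&=((h>=a)&(h<=b))|((t=="red")&(h<6))
    m=cv2.morphologyEx(m.astype(np.uint8),cv2.MORPH_OPEN,np.ones((2,2)))>0
    print(t,c,m.sum(),"tray",*rect(P[m][:,:2]))
    e=np.hypot(P[...,0]-c0[0],P[...,1]-c0[1])<.05
    e1=e&(P[...,2]>.028)&(P[...,2]<.042); print("   holder",e1.sum(),np.median(P[e1][:,2]).round(4),*rect(P[e1][:,:2]))
    e1=e&(P[...,2]>.058)&(P[...,2]<.075); print("   top",e1.sum(),np.median(P[e1][:,2]).round(4),*rect(P[e1][:,:2]))
s=S["top"]; P=cloud(s); hsv=cv2.cvtColor(s["frame"],cv2.COLOR_RGB2HSV)
for c,s in S.items():
    P=cloud(s);hsv=cv2.cvtColor(s["frame"],cv2.COLOR_RGB2HSV);m=(np.hypot(P[...,0]-.602,P[...,1]+.115)<.09)&(hsv[...,1]>60)&(hsv[...,2]>100);print("cork",c,*rect(P[m][:,:2]))
f=S["top"]["frame"][130:260,150:430]; save(f,"crop1.png",2.8)
E
```

```text
blue top 728 tray [ 545.5 -332.1] [108.1 165.4] 84.2
   holder 165 0.0356 [ 510.  -327.1] [47.5 46.1] 70.5
   top 47 0.0659 [ 509.9 -326.8] [40.3  9.2] 71.2
blue scene 353 tray [ 551.3 -319.7] [106.2 169.7] 82.4
   holder 117 0.036 [ 513.8 -324. ] [52.2 45.7] 70.6
   top 33 0.066 [ 512.6 -323.1] [41.   9.9] 69.6
yellow top 801 tray [538.7  97.1] [104.4 166.3] 81.8
   holder 164 0.0355 [525.  105.6] [54.8 88.6] 80.8
   top 82 0.0658 [508.  106.9] [27.7 27.8] 89.2
yellow scene 564 tray [544.5 106.7] [105.4 171. ] 82.0
   holder 157 0.0359 [525.6 110.8] [54.4 89.5] 83.1
   top 87 0.0658 [512.7 113.1] [31.9 28.1] 35.3
red top 810 tray [624.9 318. ] [167.8 105.3] 5.5
   holder 110 0.0349 [595.6 321.9] [46.5 45.4] 12.6
   top 93 0.0658 [594.8 322.9] [33.7 33.5] 58.3
red scene 1016 tray [628.4 327.9] [169.2 103.5] 7.0
   holder 170 0.0362 [599.6 326.6] [46.  45.7] 14.2
   top 145 0.0658 [598.3 326.4] [36.2 35.1] 59.2
cork top [ 602.2 -106.1] [111.7 110.9] 88.7
cork scene [ 601.9 -105.1] [120.7 118.2] 87.6
```

View pics/crop1.png

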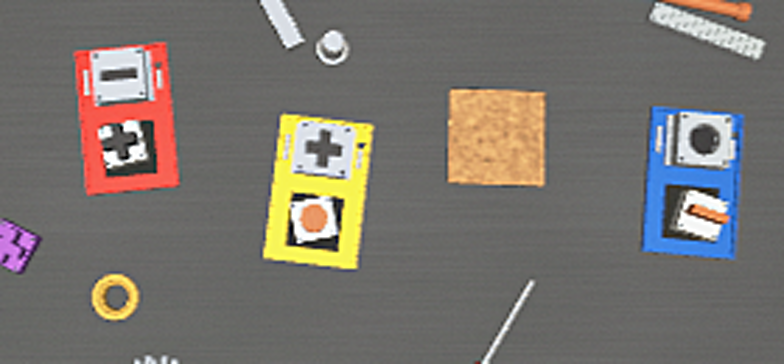

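The crop confirms the picks: the black cross on the large red tray at (123,145), the round on yellow at (315,218) and the bar on blue at (700,213). The purple decoy is at the left edge. The two cameras differ by a steady (3.8, 4.6) mm, so I take the halfway point.

```bash
cat >> h.py <<'E'
from scipy.spatial.transform import Rotation as R
def go(x,y,z,yawdeg):
    """print tool-axis shift (cm) and turn (rad) to a tool-down pose with tool y line at yawdeg (mod 180)"""
    o=bot.observe(); M=R.from_quat(o["ee_rot"]).as_matrix()
    d=M.T@(np.array([x,y,z])-o["tool_pos"])*100
    cur=np.degrees(np.arctan2(M[1,1],M[0,1])); t=(yawdeg-cur+90)%180-90
    down=np.cross(M[:,2],[0,0,-1])
    print("t",round(o["time_s"],2),"shift",d.round(2),"turn about tool z",round(-np.radians(t),3),"tilt fix(tool)",(M.T@down).round(3),"q6",round(o["q"][5],2),"w",round(o["grip_width"],4),"pos",np.round(o["tool_pos"],4),"toolx",M[:,0].round(2))
E
python3 - <<'E'
from h import *
S={c:snap(c) for c in("top","scene")}
for c,s in S.items():
  P=cloud(s)
  e=(np.hypot(P[...,0]-.509,P[...,1]-.109)<.036)&(P[...,2]>.028)&(P[...,2]<.045);print(c,e.sum(),*rect(P[e][:,:2]))
go(.512,-.325,.12,70.6)
E
```

```text
top 131 [508.4 107.5] [46.  45.7] 10.9
scene 147 [512.1 111.8] [48.7 47.1] 12.0
t 1.2 shift [ 42.75 -16.99  10.27] turn about tool z 0.561 tilt fix(tool) [-0. -0.  0.] q6 -0.06 w 0.0881 pos [ 0.1326 -0.5852  0.2227] toolx [0.98 0.22 0.  ]
```

Call:
{"op": "drive_tool", "data": {
  "commands": [4.3,-1.7,0,0,0,0,0,4.3,-1.7,0,0,0,0,0,4.3,-1.7,0.5,0,0,0,0,4.3,-1.7,1,0,0,0,0,4.3,-1.7,1,0,0,0,0]
}}

```text
time_s: 1.82
tool_pos: [0.3246, -0.4538, 0.1975]
ee_rot: [0.994, 0.111, 0.0, 0.0]
contact_force: [0.1, -0.8, 0.1]
grip_width: 0.0877
grasp_force: 0.0
```

Call:
{"op": "drive_tool", "data": {
  "commands": [4.3,-1.7,1,0,0,0,0,4.3,-1.7,1,0,0,0,0,4.3,-1.7,1,0,0,0,0.1,4.2,-1.7,1,0,0,0,0.2,4.1,-1.7,1,0,0,0,0.25]
}}

```text
time_s: 2.45
tool_pos: [0.5126, -0.324, 0.1474]
ee_rot: [0.994, 0.111, 0.0, 0.0]
contact_force: [-0.1, -0.2, 0.6]
grip_width: 0.0664
grasp_force: 0.0
```

Call:
{"op": "drive_tool", "data": {
  "commands": [0,0,1,0,0,0.14,0.25,0,0,1,0,0,0.14,0.25,0,0,0.8,0,0,0.14,0.25,0,0,0,0,0,0.14,0.25,0,0,0,0,0,0,0.25]
}}

```text
time_s: 3.08
tool_pos: [0.5114, -0.325, 0.1195]
ee_rot: [0.986, -0.167, -0.0, -0.0]
contact_force: [-0.9, 0.7, 0.2]
grip_width: 0.0656
grasp_force: 0.0
```

Run:
```python
from h import *
go(.512,-.325,.014,70.6)
s=snap("scene"); save(s["frame"][60:200,60:280],"c2.png",3.5)
```

```text
t 3.08 shift [ 0.05 -0.02 10.55] turn about tool z 0.003 tilt fix(tool) [-0.  0. -0.] q6 1.28 w 0.0656 pos [ 0.5114 -0.325   0.1195] toolx [ 0.94 -0.33 -0.  ]
```

View pics/c2.png

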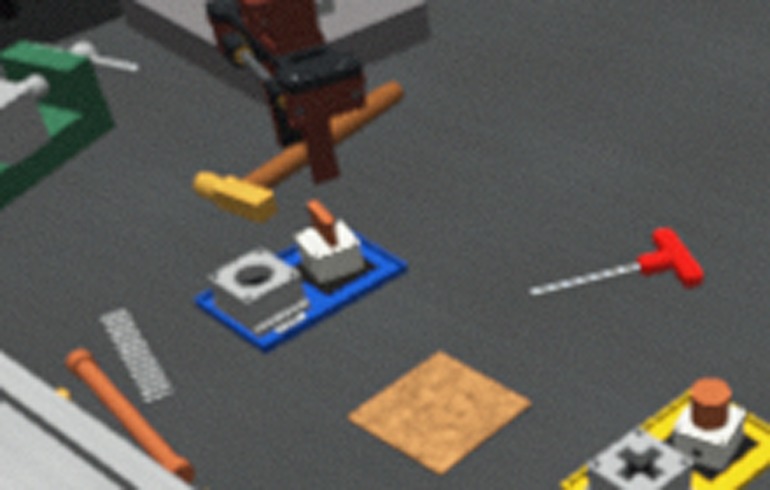

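The fingers at (320,150) in the crop straddle the bar electrode at (330,245), so I descend.

Call:
{"op": "drive_tool", "data": {
  "commands": [0,0,2.5,0,0,0,0.25,0,0,2.5,0,0,0,0.25,0,0,2,0,0,0,0.25,0,0,1.5,0,0,0,0.25,0,0,0,0,0,0,0.25]
}}

```text
time_s: 3.75
tool_pos: [0.5108, -0.3246, 0.0332]
ee_rot: [0.986, -0.168, -0.001, -0.001]
contact_force: [-0.1, 0.1, -0.5]
grip_width: 0.0658
grasp_force: 0.0
```

Call:
{"op": "drive_tool", "data": {
  "commands": [0,0,1,0,0,0,0.25,0,0,1,0,0,0,0.25,0,0,0,0,0,0,0.25]
}}

```text
time_s: 4.12
tool_pos: [0.5109, -0.3247, 0.0135]
ee_rot: [0.986, -0.168, -0.001, -0.0]
contact_force: [-0.3, 0.1, -0.1]
grip_width: 0.0663
grasp_force: 0.0
```

Call:
{"op": "drive_tool", "data": {
  "commands": [0,0,0,0,0,0,0.35,0,0,0,0,0,0,0.42,0,0,0,0,0,0,0.47,0,0,0,0,0,0,0.52,0,0,0,0,0,0,1]
}}

```text
time_s: 4.75
tool_pos: [0.5116, -0.3253, 0.015]
ee_rot: [0.986, -0.168, 0.0, 0.0]
contact_force: [-1.2, -1.6, 1.4]
grip_width: 0.0461
grasp_force: 30.0
```

Call:
{"op": "drive_tool", "data": {
  "commands": [0,0,0,0,0,0,1,0,0,0,0,0,0,1,0,0,0,0,0,0,1]
}}

```text
time_s: 5.12
tool_pos: [0.5116, -0.3253, 0.015]
ee_rot: [0.986, -0.168, 0.0, 0.0]
contact_force: [0.1, -1.6, 2.8]
grip_width: 0.0459
grasp_force: 30.0
```

Call:
{"op": "drive_tool", "data": {
  "commands": [0,0,-0.5,0,0,0,1,0,0,-1,0,0,0,1,0,0,-2,0,0,0,1,0,0,-3,0,0,0,1,0,0,-3,0,0,0,1]
}}

```text
time_s: 5.75
tool_pos: [0.5116, -0.325, 0.112]
ee_rot: [0.986, -0.168, 0.0, 0.0]
contact_force: [1.3, -0.7, -0.8]
grip_width: 0.0461
grasp_force: 30.0
```

Run:
```python
from h import *
go(.604,-.104,.12,88)
s=snap("scene"); P=cloud(s); save(s["frame"][60:200,60:280],"c3.png",3.5)
```

```text
t 5.75 shift [  1.41 -23.91  -0.81] turn about tool z -0.302 tilt fix(tool) [ 0.    -0.001  0.   ] q6 1.29 w 0.0461 pos [ 0.5116 -0.325   0.112 ] toolx [ 0.94 -0.33  0.  ]
```

View pics/c3.png

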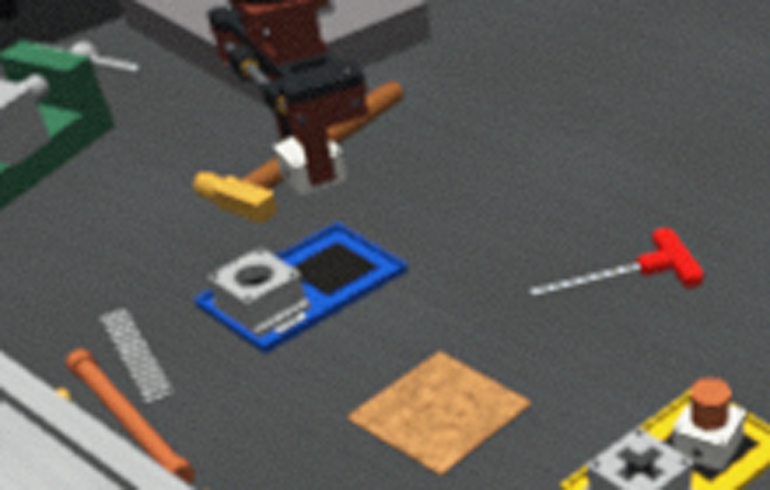

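The bar electrode is held at (315,165) and the blue pad at (335,268) is empty. Next I carry it to the mat.

Call:
{"op": "drive_tool", "data": {
  "commands": [0.2,-4,0,0,0,0,1,0.2,-5,0,0,0,0,1,0.3,-5,0,0,0,0,1,0.3,-5,0,0,0,0,1,0.4,-4.9,0,0,0,0,1]
}}

```text
time_s: 6.42
tool_pos: [0.6043, -0.1025, 0.1103]
ee_rot: [0.986, -0.168, 0.0, -0.0]
contact_force: [1.1, -0.4, -2.0]
grip_width: 0.0459
grasp_force: 30.0
```

Call:
{"op": "drive_tool", "data": {
  "commands": [0,0,0,0,0,-0.15,1,0,0,0.5,0,0,-0.15,1,0,0,3,0,0,0,1,0,0,3,0,0,0,1,0,0,0,0,0,0,1]
}}

```text
time_s: 7.05
tool_pos: [0.6019, -0.1036, 0.0418]
ee_rot: [1.0, -0.019, -0.003, -0.001]
contact_force: [-0.6, -0.4, -2.8]
grip_width: 0.046
grasp_force: 30.0
```

Run:
```python
from h import *
go(.604,-.104,.014,88)
```

```text
t 7.05 shift [0.23 0.03 2.78] turn about tool z -0.002 tilt fix(tool) [-0.001  0.006  0.   ] q6 1.38 w 0.046 pos [ 0.6019 -0.1036  0.0418] toolx [ 1.   -0.04 -0.01]
```

Call:
{"op": "drive_tool", "data": {
  "commands": [0,0,1,0,0,0,1,0,0,1,0,0,0,1,0,0,0.4,0,0,0,1,0,0,0.2,0,0,0,1,0,0,0,0,0,0,1]
}}

```text
time_s: 7.68
tool_pos: [0.6038, -0.1042, 0.0188]
ee_rot: [1.0, -0.019, 0.0, 0.0]
contact_force: [0.3, -0.1, -1.8]
grip_width: 0.0453
grasp_force: 30.0
```

Call:
{"op": "drive_tool", "data": {
  "commands": [0,0,0.1,0,0,0,1,0,0,0.1,0,0,0,1,0,0,0,0,0,0,1]
}}

```text
time_s: 8.05
tool_pos: [0.6037, -0.1041, 0.0166]
ee_rot: [1.0, -0.019, -0.0, -0.0]
contact_force: [0.3, 0.2, -1.3]
grip_width: 0.0455
grasp_force: 30.0
```

Call:
{"op": "drive_tool", "data": {
  "commands": [0,0,0.1,0,0,0,1,0,0,0.1,0,0,0,1,0,0,0,0,0,0,1]
}}

```text
time_s: 8.43
tool_pos: [0.6036, -0.1041, 0.0144]
ee_rot: [1.0, -0.019, -0.0, -0.0]
contact_force: [-0.1, -0.5, -2.5]
grip_width: 0.0458
grasp_force: 30.0
```

Call:
{"op": "drive_tool", "data": {
  "commands": [0,0,0.1,0,0,0,1,0,0,0,0,0,0,1]
}}

```text
time_s: 8.68
tool_pos: [0.6039, -0.1042, 0.014]
ee_rot: [1.0, -0.019, 0.0, 0.0]
contact_force: [-0.6, 0.0, 0.5]
grip_width: 0.0454
grasp_force: 30.0
```

Touchdown, so I release and rise.

Call:
{"op": "drive_tool", "data": {
  "commands": [0,0,0.05,0,0,0,0.45,0,0,0,0,0,0,0.4,0,0,0,0,0,0,0.3,0,0,0,0,0,0,0.25,0,0,0,0,0,0,0.25]
}}

```text
time_s: 9.3
tool_pos: [0.6038, -0.1041, 0.0131]
ee_rot: [1.0, -0.019, 0.0, 0.0]
contact_force: [-0.6, 0.6, 0.0]
grip_width: 0.0658
grasp_force: 0.0
```

Call:
{"op": "drive_tool", "data": {
  "commands": [0,0,-1,0,0,0,0.25,0,0,-2,0,0,0,0.25,0,0,-3,0,0,0,0.25,0,0,-4,0,0,0,0.25,0,0,-2,0,0,0,0.25]
}}

```text
time_s: 9.93
tool_pos: [0.605, -0.1044, 0.1378]
ee_rot: [1.0, -0.019, 0.003, 0.001]
contact_force: [0.2, 0.0, -0.1]
grip_width: 0.0659
grasp_force: 0.0
```

Run:
```python
from h import *
go(.510,.109,.12,101.4)
for c in("top","scene"):
  s=snap(c); P=cloud(s); e=np.hypot(P[...,0]-.604,P[...,1]+.104)<.05
  for a,b in((.025,.04),(.056,.075)):
    m=e&(P[...,2]>a)&(P[...,2]<b); print(c,m.sum(),*(rect(P[m][:,:2]) if m.sum()>5 else ()))
  # empty blue pad
  hsv=cv2.cvtColor(s["frame"],cv2.COLOR_RGB2HSV)
  m=(np.hypot(P[...,0]-.512,P[...,1]+.326)<.06)&(hsv[...,2]<65)&(P[...,2]<.02)&(hsv[...,1]<120)
  m=cv2.morphologyEx(m.astype(np.uint8),cv2.MORPH_OPEN,np.ones((3,3)))>0
  print("pad",m.sum(),*(rect(P[m][:,:2]) if m.sum()>5 else ()))
```

```text
t 9.93 shift [-10.29 -20.97   1.7 ] turn about tool z -0.236 tilt fix(tool) [ 0.001 -0.006  0.   ] q6 1.38 w 0.0659 pos [ 0.605  -0.1044  0.1378] toolx [ 1.   -0.04  0.01]
top 25 [ 586.1 -107.3] [18.7 47.7] 6.7
top 0
pad 310 [ 513.1 -323.7] [57.  57.1] 83.6
scene 158 [ 605.6 -101.9] [46.7 47.1] 87.3
scene 58 [ 605.  -102.7] [42.2 13.1] 83.1
pad 156 [ 513.4 -321.5] [58.8 55.2] 0.7
```

The bar stands on the mat at about (604,-104) mm. On to the round electrode.

Call:
{"op": "drive_tool", "data": {
  "commands": [-2,-4.2,0,0,0,0,0.25,-2.1,-4.2,0,0,0,0,0.25,-2.1,-4.2,0,0,0,0,0.25,-2.1,-4.2,0,0,0,0,0.25,-2,-4.2,0,0,0,0,0.25]
}}

```text
time_s: 10.65
tool_pos: [0.5071, 0.1107, 0.1313]
ee_rot: [1.0, -0.019, -0.001, 0.0]
contact_force: [0.1, 0.6, 0.6]
grip_width: 0.0655
grasp_force: 0.0
```

Call:
{"op": "drive_tool", "data": {
  "commands": [0,0,0,0,0,-0.12,0.25,0,0,1,0,0,-0.116,0.25,0,0,2,0,0,0,0.25,0,0,0,0,0,0,0.25]
}}

```text
time_s: 11.15
tool_pos: [0.5069, 0.1092, 0.0995]
ee_rot: [0.995, 0.098, -0.003, 0.0]
contact_force: [0.2, -0.9, 0.3]
grip_width: 0.0661
grasp_force: 0.0
```

Run:
```python
from h import *
go(.510,.109,.014,101.4)
```

```text
t 11.15 shift [0.35 0.08 8.55] turn about tool z -0.003 tilt fix(tool) [-0.     0.006  0.   ] q6 1.52 w 0.0661 pos [0.5069 0.1092 0.0995] toolx [ 0.98  0.2  -0.01]
```

Call:
{"op": "drive_tool", "data": {
  "commands": [0.1,0,2,0,0,0,0.25,0,0,2,0,0,0,0.25,0,0,1.5,0,0,0,0.25,0,0,1,0,0,0,0.25,0,0,0,0,0,0,0.25]
}}

```text
time_s: 11.78
tool_pos: [0.5091, 0.1097, 0.0371]
ee_rot: [0.995, 0.099, -0.001, 0.0]
contact_force: [-0.3, -0.6, -0.2]
grip_width: 0.066
grasp_force: 0.0
```

Call:
{"op": "drive_tool", "data": {
  "commands": [0,0,1,0,0,0,0.25,0,0,0.8,0,0,0,0.25,0,0,0,0,0,0,0.25]
}}

```text
time_s: 12.15
tool_pos: [0.5091, 0.1097, 0.0192]
ee_rot: [0.995, 0.099, -0.001, 0.0]
contact_force: [-0.4, -0.1, -0.3]
grip_width: 0.0656
grasp_force: 0.0
```

Call:
{"op": "drive_tool", "data": {
  "commands": [0,0,0.4,0,0,0,0.25,0,0,0,0,0,0,0.35,0,0,0,0,0,0,0.42,0,0,0,0,0,0,0.47,0,0,0,0,0,0,0.52]
}}

```text
time_s: 12.78
tool_pos: [0.5097, 0.1099, 0.0164]
ee_rot: [0.995, 0.099, 0.0, -0.0]
contact_force: [0.4, 0.1, 0.9]
grip_width: 0.0458
grasp_force: 30.0
```

Call:
{"op": "drive_tool", "data": {
  "commands": [0,0,0,0,0,0,1,0,0,0,0,0,0,1,0,0,0,0,0,0,1]
}}

```text
time_s: 13.15
tool_pos: [0.5097, 0.1099, 0.0163]
ee_rot: [0.995, 0.099, 0.0, -0.0]
contact_force: [-1.0, 1.8, 1.1]
grip_width: 0.0458
grasp_force: 30.0
```

Call:
{"op": "drive_tool", "data": {
  "commands": [0,0,-0.5,0,0,0,1,0,0,-1,0,0,0,1,0,0,-3,0,0,0,1,0,0,-4,0,0,0,1,0,0,-4,0,0,0,1]
}}

```text
time_s: 13.78
tool_pos: [0.5094, 0.1096, 0.1426]
ee_rot: [0.995, 0.099, -0.0, 0.0]
contact_force: [0.3, -0.6, -2.9]
grip_width: 0.0457
grasp_force: 30.0
```

Run:
```python
from h import *
go(.513,-.3235,.12,84)
for c in("top","scene"):
  s=snap(c);P=cloud(s);hsv=cv2.cvtColor(s["frame"],cv2.COLOR_RGB2HSV)
  m=(np.hypot(P[...,0]-.507,P[...,1]-.105)<.06)&(hsv[...,2]<65)&(P[...,2]<.02)&(hsv[...,1]<120)
  m=cv2.morphologyEx(m.astype(np.uint8),cv2.MORPH_OPEN,np.ones((3,3)))>0
  print("pad",m.sum(),*(rect(P[m][:,:2]) if m.sum()>5 else ()))
```

```text
t 13.78 shift [-8.19 42.53  2.27] turn about tool z 0.303 tilt fix(tool) [ 0.  0. -0.] q6 1.52 w 0.0457 pos [0.5094 0.1096 0.1426] toolx [ 0.98  0.2  -0.  ]
pad 0
pad 227 [507.6 108.2] [56.3 55.1] 79.5
```

Call:
{"op": "drive_tool", "data": {
  "commands": [-0.9,4.5,0,0,0,0,1,-0.9,4.7,0,0,0,0,1,-0.9,4.7,0,0,0,0,1,-0.9,4.7,0,0,0,0,1,-0.9,4.7,0,0,0,0,1]
}}

```text
time_s: 14.5
tool_pos: [0.5107, -0.1289, 0.1395]
ee_rot: [0.995, 0.099, -0.001, -0.0]
contact_force: [-0.3, 0.8, -3.6]
grip_width: 0.0457
grasp_force: 30.0
```

Call:
{"op": "drive_tool", "data": {
  "commands": [-0.9,4.7,0,0,0,0,1,-0.9,4.7,0,0,0,0,1,-0.9,4.7,0,0,0,0,1,-0.9,4.7,0,0,0,0,1,0,0,0,0,0,0,1]
}}

```text
time_s: 15.12
tool_pos: [0.5119, -0.3217, 0.1385]
ee_rot: [0.995, 0.097, -0.002, -0.001]
contact_force: [0.5, 1.2, -3.4]
grip_width: 0.0454
grasp_force: 30.0
```

Call:
{"op": "drive_tool", "data": {
  "commands": [0,0,0,0,0,0.15,1,0,0,0.5,0,0,0.15,1,0,0,3,0,0,0,1,0,0,3,0,0,0,1,0,0,1,0,0,0,1]
}}

```text
time_s: 15.75
tool_pos: [0.5119, -0.317, 0.0625]
ee_rot: [0.999, -0.05, -0.002, -0.002]
contact_force: [-0.4, 0.8, -2.9]
grip_width: 0.046
grasp_force: 30.0
```

Run:
```python
from h import *
go(.513,-.3235,.0163,84)
```

```text
t 15.75 shift [0.19 0.65 4.62] turn about tool z 0.004 tilt fix(tool) [-0.003  0.005  0.   ] q6 1.06 w 0.046 pos [ 0.5119 -0.317   0.0625] toolx [ 0.99 -0.1  -0.  ]
```

Call:
{"op": "drive_tool", "data": {
  "commands": [0,0.4,1,0,0,0,1,0,0,1,0,0,0,1,0,0,0.5,0,0,0,1,0,0,0,0,0,0,1,0,0,0,0,0,0,1]
}}

```text
time_s: 16.38
tool_pos: [0.5132, -0.3231, 0.0418]
ee_rot: [0.999, -0.051, 0.0, 0.0]
contact_force: [-0.4, 1.0, -2.2]
grip_width: 0.046
grasp_force: 30.0
```

Run:
```python
from h import *
go(.513,-.3235,.0163,84)
```

```text
t 16.38 shift [-0.02  0.04  2.55] turn about tool z 0.003 tilt fix(tool) [ 0.    -0.001 -0.   ] q6 1.05 w 0.046 pos [ 0.5132 -0.3231  0.0418] toolx [ 0.99 -0.1   0.  ]
```

Call:
{"op": "drive_tool", "data": {
  "commands": [0,0,1,0,0,0,1,0,0,0.7,0,0,0,1,0,0,0.4,0,0,0,1,0,0,0.1,0,0,0,1,0,0,0,0,0,0,1]
}}

```text
time_s: 17.0
tool_pos: [0.513, -0.323, 0.0192]
ee_rot: [0.999, -0.051, 0.0, 0.0]
contact_force: [0.3, 0.2, -1.7]
grip_width: 0.0457
grasp_force: 30.0
```

Call:
{"op": "drive_tool", "data": {
  "commands": [0,0,0.1,0,0,0,1,0,0,0.1,0,0,0,1,0,0,0,0,0,0,1]
}}

```text
time_s: 17.38
tool_pos: [0.5129, -0.3229, 0.0171]
ee_rot: [0.999, -0.051, -0.0, -0.0]
contact_force: [0.9, 0.6, -2.1]
grip_width: 0.0458
grasp_force: 30.0
```

Call:
{"op": "drive_tool", "data": {
  "commands": [0,0,0.1,0,0,0,1,0,0,0,0,0,0,1]
}}

```text
time_s: 17.62
tool_pos: [0.5131, -0.323, 0.0164]
ee_rot: [0.999, -0.051, 0.0, 0.0]
contact_force: [0.8, 0.5, -1.6]
grip_width: 0.0456
grasp_force: 30.0
```

Call:
{"op": "drive_tool", "data": {
  "commands": [0,0,0.05,0,0,0,1,0,0,0,0,0,0,1]
}}

```text
time_s: 17.88
tool_pos: [0.5131, -0.323, 0.0163]
ee_rot: [0.999, -0.051, 0.0, 0.0]
contact_force: [-1.7, 0.7, 3.6]
grip_width: 0.0458
grasp_force: 30.0
```

Call:
{"op": "drive_tool", "data": {
  "commands": [0,0,0,0,0,0,0.45,0,0,0,0,0,0,0.4,0,0,0,0,0,0,0.3,0,0,0,0,0,0,0.25,0,0,0,0,0,0,0.25]
}}

```text
time_s: 18.5
tool_pos: [0.5129, -0.3229, 0.0156]
ee_rot: [0.999, -0.051, -0.0, -0.0]
contact_force: [0.6, -0.3, -0.1]
grip_width: 0.0659
grasp_force: 0.0
```

Call:
{"op": "drive_tool", "data": {
  "commands": [0,0,-1,0,0,0,0.25,0,0,-2,0,0,0,0.25,0,0,-3,0,0,0,0.25,0,0,-4,0,0,0,0.25,0,0,-3,0,0,0,0.25]
}}

```text
time_s: 19.12
tool_pos: [0.5135, -0.3233, 0.1498]
ee_rot: [0.999, -0.051, 0.002, 0.001]
contact_force: [-0.5, 0.2, 0.5]
grip_width: 0.066
grasp_force: 0.0
```

Run:
```python
from h import *
go(.597,.324,.14,103.4)
s=snap("scene"); save(s["frame"][60:200,60:280],"c4.png",3.5);P=cloud(s); e=np.hypot(P[...,0]-.514,P[...,1]+.323)<.05
for a,b in((.028,.042),(.058,.075)):
    m=e&(P[...,2]>a)&(P[...,2]<b); print(m.sum(),*rect(P[m][:,:2]))
```

```text
t 19.12 shift [  1.77 -65.24   0.86] turn about tool z -0.335 tilt fix(tool) [ 0.002 -0.003 -0.   ] q6 1.05 w 0.066 pos [ 0.5135 -0.3233  0.1498] toolx [ 0.99 -0.1   0.  ]
109 [ 514.9 -321.1] [49.8 46.5] 87.0
63 [ 515.9 -320.9] [28.2 31.1] 9.0
```

View pics/c4.png

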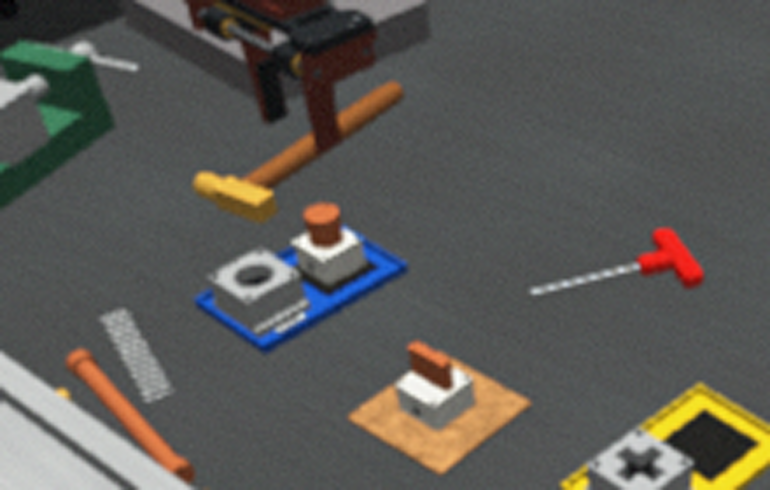

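The round stands on the blue pad at (328,250) and the bar on the mat at (437,385). Next is the cross.

Call:
{"op": "drive_tool", "data": {
  "commands": [0.1,-4.5,0,0,0,0,0.25,0.1,-5,0,0,0,0,0.25,0.1,-5,0,0,0,0,0.25,0.2,-5,0,0,0,0,0.25,0.1,-5,0,0,0,0,0.25]
}}

```text
time_s: 19.8
tool_pos: [0.5438, -0.0782, 0.1465]
ee_rot: [0.999, -0.051, 0.001, 0.0]
contact_force: [0.9, 0.4, 0.1]
grip_width: 0.0661
grasp_force: 0.0
```

Call:
{"op": "drive_tool", "data": {
  "commands": [0.1,-5,0,0,0,0,0.25,0.1,-5,0,0,0,0,0.25,0.1,-5,0,0,0,0,0.25,0.2,-5,0,0,0,0,0.25,0.1,-5,0,0,0,0,0.25]
}}

```text
time_s: 20.42
tool_pos: [0.5751, 0.17, 0.1465]
ee_rot: [0.999, -0.051, 0.001, -0.0]
contact_force: [0.0, -0.4, 0.2]
grip_width: 0.0658
grasp_force: 0.0
```

Call:
{"op": "drive_tool", "data": {
  "commands": [0.2,-5,0,0,0,0,0.25,0.2,-5,0,0,0,0,0.25,0.2,-5,0,0,0,0,0.25,0,0,0,0,0,-0.17,0.25,0,0,0,0,0,-0.165,0.25]
}}

```text
time_s: 21.05
tool_pos: [0.5959, 0.318, 0.1458]
ee_rot: [0.993, 0.12, 0.0, 0.0]
contact_force: [-0.5, -0.2, 0.2]
grip_width: 0.066
grasp_force: 0.0
```

Call:
{"op": "drive_tool", "data": {
  "commands": [0,0,2,0,0,0,0.25,0,0,2,0,0,0,0.25,0,0,0,0,0,0,0.25]
}}

```text
time_s: 21.42
tool_pos: [0.5944, 0.316, 0.1015]
ee_rot: [0.993, 0.116, -0.003, 0.001]
contact_force: [0.2, 0.4, -0.5]
grip_width: 0.0659
grasp_force: 0.0
```

Run:
```python
from h import *
go(.597,.324,.015,103.4)
```

```text
t 21.43 shift [ 0.49 -0.73  8.64] turn about tool z -0.002 tilt fix(tool) [ 0.001  0.006 -0.   ] q6 1.78 w 0.0659 pos [0.5944 0.316  0.1015] toolx [ 0.97  0.23 -0.01]
```

Call:
{"op": "drive_tool", "data": {
  "commands": [0.2,-0.6,0.5,0,0,0,0.25,0,0,2,0,0,0,0.25,0,0,2,0,0,0,0.25,0,0,1,0,0,0,0.25,0,0,0,0,0,0,0.25]
}}

```text
time_s: 22.05
tool_pos: [0.5958, 0.3228, 0.0487]
ee_rot: [0.993, 0.117, -0.001, 0.0]
contact_force: [-0.3, -0.5, -0.5]
grip_width: 0.0659
grasp_force: 0.0
```

Run:
```python
from h import *
go(.597,.324,.015,103.4)
```

```text
t 22.05 shift [ 0.15 -0.09  3.37] turn about tool z -0.0 tilt fix(tool) [0.001 0.003 0.   ] q6 1.78 w 0.0659 pos [0.5958 0.3228 0.0487] toolx [ 0.97  0.23 -0.  ]
```

Call:
{"op": "drive_tool", "data": {
  "commands": [0,0,1,0,0,0,0.25,0,0,1,0,0,0,0.25,0,0,0.9,0,0,0,0.25,0,0,0.4,0,0,0,0.25,0,0,0,0,0,0,0.25]
}}

```text
time_s: 22.68
tool_pos: [0.5963, 0.3231, 0.0171]
ee_rot: [0.993, 0.117, -0.0, 0.0]
contact_force: [0.3, -0.6, 0.6]
grip_width: 0.0659
grasp_force: 0.0
```

Call:
{"op": "drive_tool", "data": {
  "commands": [0,0,0,0,0,0,0.35,0,0,0,0,0,0,0.42,0,0,0,0,0,0,0.47,0,0,0,0,0,0,0.52,0,0,0,0,0,0,1]
}}

```text
time_s: 23.3
tool_pos: [0.5967, 0.3237, 0.0181]
ee_rot: [0.993, 0.117, 0.0, -0.0]
contact_force: [0.2, 2.4, 2.2]
grip_width: 0.0458
grasp_force: 30.0
```

Call:
{"op": "drive_tool", "data": {
  "commands": [0,0,0,0,0,0,1,0,0,0,0,0,0,1,0,0,0,0,0,0,1]
}}

```text
time_s: 23.68
tool_pos: [0.5967, 0.3236, 0.0181]
ee_rot: [0.993, 0.117, 0.0, -0.0]
contact_force: [-1.2, 2.8, 3.5]
grip_width: 0.0459
grasp_force: 30.0
```

Call:
{"op": "drive_tool", "data": {
  "commands": [0,0,-0.5,0,0,0,1,0,0,-1,0,0,0,1,0,0,-3,0,0,0,1,0,0,-4,0,0,0,1,0,0,-4,0,0,0,1]
}}

```text
time_s: 24.3
tool_pos: [0.5964, 0.3226, 0.1436]
ee_rot: [0.993, 0.116, -0.0, 0.001]
contact_force: [0.8, 0.3, -2.5]
grip_width: 0.0457
grasp_force: 30.0
```

Run:
```python
from h import *
go(.506,.105,.12,81.8)
for c in("top","scene"):
  s=snap(c);P=cloud(s);hsv=cv2.cvtColor(s["frame"],cv2.COLOR_RGB2HSV)
  for x,y in((.506,.105),(.592,.317)):
    m=(np.hypot(P[...,0]-x,P[...,1]-y)<.06)&(hsv[...,2]<65)&(P[...,2]<.02)&(hsv[...,1]<120)
    m=cv2.morphologyEx(m.astype(np.uint8),cv2.MORPH_OPEN,np.ones((3,3)))>0
    print(c,"pad",m.sum(),*(rect(P[m][:,:2]) if m.sum()>5 else ()))
```

```text
t 24.3 shift [-13.82  19.08   2.39] turn about tool z 0.376 tilt fix(tool) [0.001 0.001 0.   ] q6 1.78 w 0.0457 pos [0.5964 0.3226 0.1436] toolx [ 0.97  0.23 -0.  ]
top pad 308 [506.4 105. ] [55.1 57.7] 83.8
top pad 98 [574.6 321.7] [24.9 42. ] 8.3
scene pad 227 [509.1 108.3] [56.6 55.7] 84.1
scene pad 358 [591.6 320.5] [51.2 58.2] 4.0
```

Call:
{"op": "drive_tool", "data": {
  "commands": [-2.7,3.7,0,0,0,0,1,-2.7,3.8,0,0,0,0,1,-2.7,3.8,0,0,0,0,1,-2.8,3.8,0,0,0,0,1,-2.8,3.9,0,0,0,0,1]
}}

```text
time_s: 25.02
tool_pos: [0.5058, 0.105, 0.1403]
ee_rot: [0.993, 0.117, -0.001, 0.0]
contact_force: [-0.5, -0.2, -2.4]
grip_width: 0.0461
grasp_force: 30.0
```

Call:
{"op": "drive_tool", "data": {
  "commands": [0,0,0,0,0,0.13,1,0,0,0.5,0,0,0.13,1,0,0,3,0,0,0.116,1,0,0,3,0,0,0,1,0,0,0,0,0,0,1]
}}

```text
time_s: 25.65
tool_pos: [0.5045, 0.1061, 0.0729]
ee_rot: [0.997, -0.071, -0.004, 0.001]
contact_force: [0.4, 0.1, -2.2]
grip_width: 0.0458
grasp_force: 30.0
```

Call:
{"op": "drive_tool", "data": {
  "commands": [0,0,1,0,0,0,1,0,0,0,0,0,0,1]
}}

```text
time_s: 25.9
tool_pos: [0.5073, 0.1066, 0.0676]
ee_rot: [0.997, -0.071, -0.0, 0.0]
contact_force: [0.5, 0.5, -2.0]
grip_width: 0.0458
grasp_force: 30.0
```

Run:
```python
from h import *
go(.507,.1055,.0181,81.8)
```

```text
t 25.9 shift [-0.01  0.12  4.95] turn about tool z 0.001 tilt fix(tool) [ 0.  0. -0.] q6 1.85 w 0.0458 pos [0.5073 0.1066 0.0676] toolx [ 0.99 -0.14 -0.  ]
```

Call:
{"op": "drive_tool", "data": {
  "commands": [0,0.1,2,0,0,0,1,0,0,1.2,0,0,0,1,0,0,0.7,0,0,0,1,0,0,0.2,0,0,0,1,0,0,0,0,0,0,1]
}}

```text
time_s: 26.52
tool_pos: [0.5073, 0.1057, 0.0268]
ee_rot: [0.997, -0.071, 0.0, -0.0]
contact_force: [0.3, 0.6, -2.0]
grip_width: 0.0458
grasp_force: 30.0
```

Call:
{"op": "drive_tool", "data": {
  "commands": [0,0,0.1,0,0,0,1,0,0,0.1,0,0,0,1,0,0,0,0,0,0,1]
}}

```text
time_s: 26.9
tool_pos: [0.5072, 0.1057, 0.0247]
ee_rot: [0.997, -0.071, 0.0, 0.0]
contact_force: [0.5, -0.2, -1.2]
grip_width: 0.046
grasp_force: 30.0
```

Call:
{"op": "drive_tool", "data": {
  "commands": [0,0,0.3,0,0,0,1,0,0,0.2,0,0,0,1,0,0,0.1,0,0,0,1,0,0,0,0,0,0,1]
}}

```text
time_s: 27.4
tool_pos: [0.5071, 0.1057, 0.0185]
ee_rot: [0.997, -0.071, -0.0, 0.0]
contact_force: [-0.3, -0.3, -3.0]
grip_width: 0.0453
grasp_force: 30.0
```

Call:
{"op": "drive_tool", "data": {
  "commands": [0,0,0.05,0,0,0,1,0,0,0,0,0,0,1]
}}

```text
time_s: 27.65
tool_pos: [0.5072, 0.1057, 0.0182]
ee_rot: [0.997, -0.071, 0.0, -0.0]
contact_force: [0.6, 0.0, -2.4]
grip_width: 0.046
grasp_force: 30.0
```

Call:
{"op": "drive_tool", "data": {
  "commands": [0,0,0.05,0,0,0,1,0,0,0,0,0,0,1]
}}

```text
time_s: 27.9
tool_pos: [0.5073, 0.1057, 0.0181]
ee_rot: [0.997, -0.071, 0.0, -0.0]
contact_force: [-1.1, -0.1, 1.9]
grip_width: 0.0458
grasp_force: 30.0
```

Call:
{"op": "drive_tool", "data": {
  "commands": [0,0,0,0,0,0,0.45,0,0,0,0,0,0,0.4,0,0,0,0,0,0,0.3,0,0,0,0,0,0,0.25,0,0,0,0,0,0,0.25]
}}

```text
time_s: 28.52
tool_pos: [0.5072, 0.1057, 0.0176]
ee_rot: [0.997, -0.071, -0.0, 0.0]
contact_force: [-0.4, 0.1, 0.0]
grip_width: 0.0659
grasp_force: 0.0
```

Call:
{"op": "drive_tool", "data": {
  "commands": [0,0,-1,0,0,0,0.25,0,0,-2,0,0,0,0.25,0,0,-3,0,0,0,0.25,0,0,-4,0,0,0,0.25,0,0,-3,0,0,0,0.25]
}}

```text
time_s: 29.15
tool_pos: [0.5078, 0.1058, 0.1516]
ee_rot: [0.997, -0.071, 0.002, -0.0]
contact_force: [0.0, 1.5, -0.1]
grip_width: 0.066
grasp_force: 0.0
```

Run:
```python
from h import *
go(.604,-.104,.14,87.8)
```

```text
t 29.15 shift [12.49 19.4   1.18] turn about tool z -0.104 tilt fix(tool) [-0.001 -0.004 -0.   ] q6 1.85 w 0.066 pos [0.5078 0.1058 0.1516] toolx [ 0.99 -0.14  0.  ]
```

Call:
{"op": "drive_tool", "data": {
  "commands": [2.5,3.8,0,0,0,0,0.25,2.5,3.9,0,0,0,0,0.25,2.5,3.9,0,0,0,0,0.25,2.5,3.9,0,0,0,0,0.25,2.5,3.9,0,0,0,0,0.25]
}}

```text
time_s: 29.78
tool_pos: [0.6043, -0.1056, 0.1498]
ee_rot: [0.997, -0.071, 0.001, 0.0]
contact_force: [0.4, 0.5, -0.5]
grip_width: 0.0663
grasp_force: 0.0
```

Call:
{"op": "drive_tool", "data": {
  "commands": [0,0,1,0,0,-0.104,0.25,0,0,2,0,0,0,0.25,0,0,2,0,0,0,0.25,0,0,0,0,0,0,0.25,0,0,0,0,0,0,0.25]
}}

```text
time_s: 30.4
tool_pos: [0.6034, -0.1036, 0.0979]
ee_rot: [1.0, -0.019, 0.0, 0.0]
contact_force: [-0.0, -0.4, 0.1]
grip_width: 0.0659
grasp_force: 0.0
```

Run:
```python
from h import *
go(.604,-.104,.014,87.8)
s=snap("scene"); save(s["frame"][60:250,60:350],"c5.png",2.7)
P=cloud(s)
for x,y in((.507,.107),(.514,-.322)):
    e=np.hypot(P[...,0]-x,P[...,1]-y)<.036; m=e&(P[...,2]>.028)&(P[...,2]<.042); print(m.sum(),*rect(P[m][:,:2]))
```

```text
t 30.4 shift [0.06 0.04 8.39] turn about tool z 0.0 tilt fix(tool) [ 0. -0.  0.] q6 1.38 w 0.0659 pos [ 0.6034 -0.1036  0.0979] toolx [ 1.   -0.04  0.  ]
122 [509.2 107.8] [47.1 47.5] 81.1
102 [ 523.1 -315.5] [41.7 58.6] 37.9
```

View pics/c5.png

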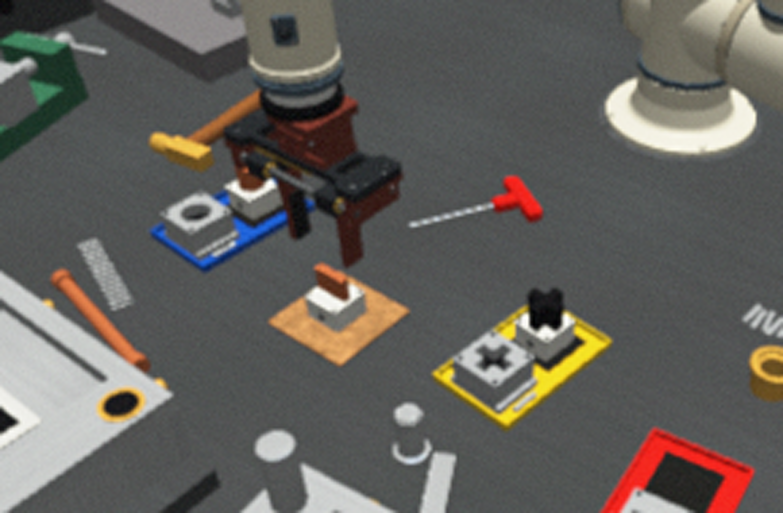

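The cross stands on the yellow pad at (545,328), matching the pad's measured centre. Now I grip the bar.

Call:
{"op": "drive_tool", "data": {
  "commands": [0,0,2.5,0,0,0,0.25,0,0,2.5,0,0,0,0.25,0,0,1.5,0,0,0,0.25,0,0,1,0,0,0,0.25,0,0,0.7,0,0,0,0.25]
}}

```text
time_s: 31.08
tool_pos: [0.6038, -0.1041, 0.0159]
ee_rot: [1.0, -0.019, 0.0, 0.0]
contact_force: [-0.3, -0.4, 0.5]
grip_width: 0.0659
grasp_force: 0.0
```

Call:
{"op": "drive_tool", "data": {
  "commands": [0,0,0,0,0,0,0.25,0,0,0,0,0,0,0.35,0,0,0,0,0,0,0.42,0,0,0,0,0,0,0.47,0,0,0,0,0,0,0.52]
}}

```text
time_s: 31.7
tool_pos: [0.6036, -0.1041, 0.016]
ee_rot: [1.0, -0.019, 0.0, 0.0]
contact_force: [-0.5, 0.5, 1.1]
grip_width: 0.046
grasp_force: 30.0
```

Call:
{"op": "drive_tool", "data": {
  "commands": [0,0,0,0,0,0,1,0,0,0,0,0,0,1,0,0,0,0,0,0,1]
}}

```text
time_s: 32.08
tool_pos: [0.6036, -0.1041, 0.016]
ee_rot: [1.0, -0.019, 0.0, 0.0]
contact_force: [-0.1, -0.4, 2.1]
grip_width: 0.0458
grasp_force: 30.0
```

Call:
{"op": "drive_tool", "data": {
  "commands": [0,0,-0.5,0,0,0,1,0,0,-1,0,0,0,1,0,0,-3,0,0,0,1,0,0,-5,0,0,0,1,0,0,-5,0,0,0,1]
}}

```text
time_s: 32.7
tool_pos: [0.603, -0.1039, 0.1621]
ee_rot: [1.0, -0.019, -0.0, -0.0]
contact_force: [1.1, -0.3, -2.2]
grip_width: 0.0458
grasp_force: 30.0
```

Run:
```python
from h import *
go(.592,.317,.15,96)
for c in("top","scene"):
  s=snap(c);P=cloud(s);hsv=cv2.cvtColor(s["frame"],cv2.COLOR_RGB2HSV)
  for x,y in((.592,.317),):
    m=(np.hypot(P[...,0]-x,P[...,1]-y)<.06)&(hsv[...,2]<65)&(P[...,2]<.02)&(hsv[...,1]<120)
    m=cv2.morphologyEx(m.astype(np.uint8),cv2.MORPH_OPEN,np.ones((3,3)))>0
    print(c,"pad",m.sum(),*(rect(P[m][:,:2]) if m.sum()>5 else ()))
```

```text
t 32.7 shift [ -2.71 -42.02   1.22] turn about tool z -0.143 tilt fix(tool) [-0.     0.001 -0.   ] q6 1.38 w 0.0458 pos [ 0.603  -0.1039  0.1621] toolx [ 1.   -0.04 -0.  ]
top pad 306 [591.7 316.6] [58.2 55.1] 6.0
scene pad 356 [592.  320.6] [53.7 58.2] 3.7
```

Call:
{"op": "drive_tool", "data": {
  "commands": [-0.3,-4.2,0,0,0,0,1,-0.3,-4.7,0,0,0,0,1,-0.3,-4.7,0,0,0,0,1,-0.3,-4.7,0,0,0,0,1,-0.3,-4.7,0,0,0,0,1]
}}

```text
time_s: 33.42
tool_pos: [0.5966, 0.1278, 0.1593]
ee_rot: [1.0, -0.019, -0.001, 0.0]
contact_force: [0.3, 0.1, -2.2]
grip_width: 0.0457
grasp_force: 30.0
```

Call:
{"op": "drive_tool", "data": {
  "commands": [-0.3,-4.7,0,0,0,0,1,-0.3,-4.8,0,0,0,0,1,-0.3,-4.8,0,0,0,0,1,-0.3,-4.8,0,0,0,0,1,0,0,0,0,0,0,1]
}}

```text
time_s: 34.05
tool_pos: [0.591, 0.3209, 0.1584]
ee_rot: [1.0, -0.017, -0.001, 0.0]
contact_force: [-0.6, -0.7, -2.0]
grip_width: 0.0461
grasp_force: 30.0
```

Call:
{"op": "drive_tool", "data": {
  "commands": [0,0,1,0,0,-0.143,1,0,0,3,0,0,0,1,0,0,3,0,0,0,1,0,0,1.5,0,0,0,1,0,0,0,0,0,0,1]
}}

```text
time_s: 34.67
tool_pos: [0.5918, 0.3166, 0.0738]
ee_rot: [0.999, 0.052, -0.002, 0.001]
contact_force: [0.1, 0.3, -1.3]
grip_width: 0.046
grasp_force: 30.0
```

Call:
{"op": "drive_tool", "data": {
  "commands": [0,0,0.5,0,0,0,1,0,0,0,0,0,0,1]
}}

```text
time_s: 34.92
tool_pos: [0.5929, 0.3178, 0.0716]
ee_rot: [0.999, 0.052, 0.001, -0.0]
contact_force: [0.1, 0.1, -1.4]
grip_width: 0.046
grasp_force: 30.0
```

Run:
```python
from h import *
go(.592,.3175,.017,96)
```

```text
t 34.92 shift [-0.1   0.02  5.46] turn about tool z 0.0 tilt fix(tool) [-0.    -0.001  0.   ] q6 1.91 w 0.046 pos [0.5929 0.3178 0.0716] toolx [0.99 0.1  0.  ]
```

Call:
{"op": "drive_tool", "data": {
  "commands": [-0.1,0,2,0,0,0,1,0,0,1.5,0,0,0,1,0,0,0.7,0,0,0,1,0,0,0.3,0,0,0,1,0,0,0,0,0,0,1]
}}

```text
time_s: 35.55
tool_pos: [0.5916, 0.3176, 0.0257]
ee_rot: [0.999, 0.052, 0.0, -0.0]
contact_force: [-0.2, -0.4, -2.4]
grip_width: 0.0457
grasp_force: 30.0
```

Call:
{"op": "drive_tool", "data": {
  "commands": [0,0,0.1,0,0,0,1,0,0,0,0,0,0,1]
}}

```text
time_s: 35.8
tool_pos: [0.5917, 0.3177, 0.0251]
ee_rot: [0.999, 0.052, 0.0, -0.0]
contact_force: [0.2, 0.2, -1.7]
grip_width: 0.0457
grasp_force: 30.0
```

Call:
{"op": "drive_tool", "data": {
  "commands": [0,0,0.4,0,0,0,1,0,0,0.2,0,0,0,1,0,0,0.15,0,0,0,1,0,0,0,0,0,0,1]
}}

```text
time_s: 36.3
tool_pos: [0.5915, 0.3176, 0.0171]
ee_rot: [0.999, 0.052, 0.0, -0.0]
contact_force: [-0.4, -1.0, -1.3]
grip_width: 0.0458
grasp_force: 30.0
```

Call:
{"op": "drive_tool", "data": {
  "commands": [0,0,0.05,0,0,0,1,0,0,0,0,0,0,1]
}}

```text
time_s: 36.55
tool_pos: [0.5916, 0.3176, 0.017]
ee_rot: [0.999, 0.052, 0.0, -0.0]
contact_force: [-0.5, -1.6, -0.1]
grip_width: 0.0457
grasp_force: 30.0
```

Call:
{"op": "drive_tool", "data": {
  "commands": [0,0,0.05,0,0,0,1,0,0,0,0,0,0,1]
}}

```text
time_s: 36.8
tool_pos: [0.5916, 0.3176, 0.017]
ee_rot: [0.999, 0.052, 0.0, -0.0]
contact_force: [-3.4, -0.8, 4.7]
grip_width: 0.0457
grasp_force: 30.0
```

Call:
{"op": "drive_tool", "data": {
  "commands": [0,0,0,0,0,0,0.45,0,0,0,0,0,0,0.4,0,0,0,0,0,0,0.3,0,0,0,0,0,0,0.25,0,0,0,0,0,0,0.25]
}}

```text
time_s: 37.42
tool_pos: [0.5916, 0.3175, 0.0161]
ee_rot: [0.999, 0.052, 0.0, 0.0]
contact_force: [0.5, -0.2, -0.0]
grip_width: 0.0656
grasp_force: 0.0
```

Call:
{"op": "drive_tool", "data": {
  "commands": [0,0,-1,0,0,0,0.25,0,0,-2,0,0,0,0.25,0,0,-4,0,0,0,0.25,0,0,-5,0,0,0,0.25,0,0,-5,0,0,0,0.25]
}}

```text
time_s: 38.05
tool_pos: [0.5915, 0.3175, 0.1898]
ee_rot: [0.999, 0.052, 0.001, -0.0]
contact_force: [0.6, 0.3, 0.6]
grip_width: 0.0656
grasp_force: 0.0
```

Call:
{"op": "drive_tool", "data": {
  "commands": [0,0,-2,0,0,0,0.25,0,0,0,0,0,0,0.25,0,0,0,0,0,0,0.25]
}}

```text
time_s: 38.42
tool_pos: [0.5912, 0.3174, 0.2054]
ee_rot: [0.999, 0.052, -0.0, 0.0]
contact_force: [0.5, 0.8, -0.7]
grip_width: 0.0658
grasp_force: 0.0
```

Run:
```python
from h import *
s=snap("scene"); save(s["frame"],"c6.png",1.5)
P=cloud(s)
for x,y in((.507,.107),(.514,-.320),(.592,.319)):
    e=np.hypot(P[...,0]-x,P[...,1]-y)<.036; m=e&(P[...,2]>.028)&(P[...,2]<.042); print(m.sum(),*rect(P[m][:,:2]))
```

```text
131 [509.5 107.9] [46.  47.6] 84.0
105 [ 515.  -321.6] [50.2 47.3] 84.4
199 [595.2 319. ] [46.1 46.5] 7.9
```

View pics/c6.png

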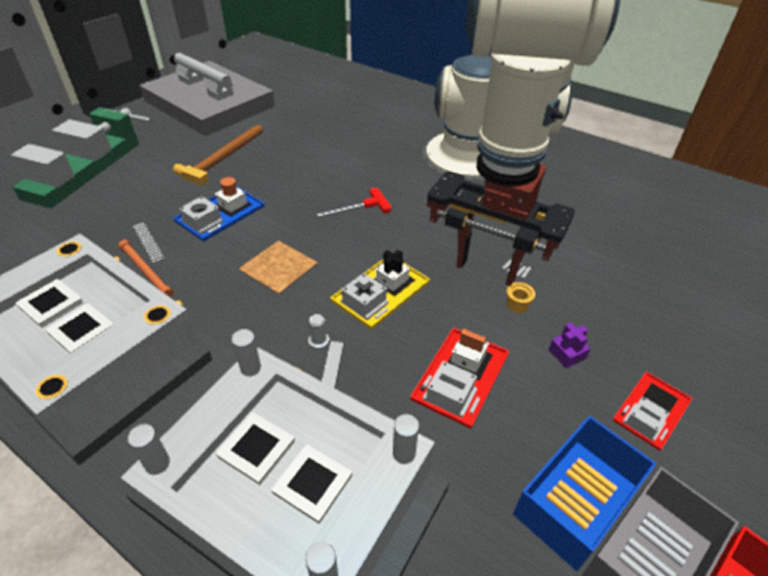

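All three stand upright in their home trays: round at (229,195), cross at (392,268) and bar at (470,348). Each is within 4 mm of its pad centre, and the pillar and bush haven't moved.

```bash
python3 -c "
from plant import job
print(job.sign_off())"
```

```text
the job is handed in; nothing more can be done
None
```

I handed the job in at about 38 s: the round stands in the blue tray, the cross in the yellow and the bar in the red, each upright and within about 4 mm of its pad's centre by camera, with the bar parked on the mat on the way; sign-off returned no verdict.

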